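Close up the small parts chest

ROBOT

A 6-joint arm with a two-finger parallel gripper is mounted at the origin on a cart in front of the work surface, level with it; the furniture and walls round the work are solid. World frame = base frame: x ahead of the robot, y to its left, z up, the work surface at z = 0. Lengths are in m, angles in rad, forces in N, time in s.
With the tool pointing down it reaches from about 0.3 to 0.775 m from the base axis. Payload 14.6 kg.
Tool frame: the origin (TCP) lies at the very end of the fingers, on their centre line; the grasp point (between the pads) lies 19 mm behind it; z points along the fingers, y is the line along which they close (so a half turn about z gives the same grasp; the last joint's range is limited). The gripper opens to 94 mm and grips with 3 to 60 N. Pads are 16 mm wide; open, the fingers measure 119 mm over their backs; the gripper's body (75 mm by 177 mm) begins 78 mm behind the grasp point.
Start: joints at [1.197, 0.3, 1.521, -0, 1.321, -0.067], TCP at [0.166, 0.524, 0.205] pointing down, gripper open.
Joint ranges: [-3.03, 3.03], [-0.79, 2.21], [0.23, 2.52], [-1.04, 4.18], [0, 3.07], [-2.55, 2.55]. Speed limits (rad/s): [2.22, 2.22, 2.57, 3.14, 3.14, 3.14].

INTERFACE

Orientations are given as [roll, pitch, yaw] about the fixed x, y, z axes, in that order (R = Rz(yaw) Ry(pitch) Rx(roll)).
In Python, from station import ctrl gives the robot as it stands.
- The arm moves only by the tool carry_out, never from a script. Its argument "motion" is text: rows parted by semicolons, each of 7 numbers parted by spaces: the shift along the world's x, y, z in m, then the turn, a rotation vector about the world's x, y, z in degrees, then the closure in counts, from 0 (fully open) to 255 (shut). In form: dx dy dz wx wy wz hand; .... A call has 1 to 20 rows; each row shifts and turns the commanded pose from where the row before left it; what a row does not reach is not made up. A row lasts 1/12 s, in which the tool goes at most 41.7 mm and 7.16 degrees, less where a joint would pass 70% of its speed; a pose out of reach is approached as far as the arm can. A call is refused whole if a number of a shift passes 0.0417 or a number of a turn 7.16, either way. A call with a gripper value outside its range is refused whole. The fingers move at their own pace and stop on an object; "grip_force" is the grip in N (left out, the last holds). Time passes only in rows, so rows that do not move let the fingers close. It gives the time, the measured TCP pose, the force, the opening and the grip force at its end, in the units of the state.
- ctrl.get_obs(): the state, without advancing time (a new reading comes with each control period).
- ctrl.camera(name): name is "side" or "top"; returns a dict with "pixels" (400x640x3 uint8, red, green, blue), "range_z" (400x640 float32, m along the optical axis (not along the pixel's ray), 0 where there is no reading), "K" (3x3 intrinsics, pixels), "dist" ([k1, k2, p1, p2, k3] as OpenCV has them; the pictures are not rectified), "position" and "attitude" of the camera in the world. Camera axes: x right, y up, looking along -z (the intrinsics and any distortion apply to the point x, -y, -z); pixel columns grow to the right and rows downward; lengths in m; the calibration is good to about 2 mm. A picture is of the moment at which its call begins.
- ctrl.hand_in(): hands the job in; it is judged then, once.
The state is a dict: "time_s": time; "qpos": joint angles; "joint_vel": joint speeds; "tau": joint torques, N m; "ee_pos": TCP position; "eef_rot": TCP orientation; "force": force on the tool from outside, world axes, zero at the start; "moment": the same for the moment, N m; "grip_width": finger opening in m; "grip_force": force on a finger pad.
Only numpy, scipy, OpenCV 4.12 (cv2) and the standard library are available. Lean on these libraries where they do the work, as an engineer would, in place of code of your own. Each camera call takes 0.05 s, during which the arm holds its last target. There are 200 camera calls.

TASK

Close up the small grey metal chest on the worktop using only pushes of the fingertips: first push its two open drawers fully home, and only then push the standing lid over and down until it lies fully shut. Do not slam drawers or lid, do not shove or lift the chest, and leave the small bottle, the battery, the roll of tape and the side cutters where they are.

Things in the scene. Friction and masses are not known exactly. Their poses are not given: they have to be found in the camera images.
- chest: Grey metal parts chest, loose on rubber feet, about 4 kg (a push over roughly 20 N slides it). Body 140 deep (x) x 170 wide (y) x 78 mm high to the rim. Origin: centre of its underside; x points from the drawer fronts to the back, y to the left as seen facing the drawers, z up. Two drawers side by side in the lower 54 mm, an open tray above. Yaw -0.5 to 0.05 rad: the drawers face the robot.
- drawer_left (a joint): Left drawer (chest +y side): 0 = fully home, front flush; grows in m as it stands out towards chest -x. Stays where it is left; about 1.5 N of sliding friction. Starts 0.02 to 0.06.
- drawer_right (a joint): Right drawer (chest -y side), same as the left; starts 0.02 to 0.06 independently.
- drawer_left_face (a point): Centre of the outer face of the left drawer's flat front (78 wide x 44 mm high, upright, no protruding handle), 32 mm above the worktop; the face looks to chest -x. When home it lies 71 mm in front of the chest's origin and 40.5 mm to its left.
- drawer_right_face (a point): The same point of the right drawer, 40.5 mm to the right of the chest's origin when home.
- lid (a joint): Lid hinged along the chest's rear top edge: 0 = shut and level, grows in rad as it opens upward and back, 1.57 = upright, stop at 1.75. Starts between 1.25 and 1.45, so leaning slightly towards the drawers. A stiff hinge keeps it at any angle (about 0.33 N m, 2 to 5 N at the push); it does not fall by itself.
- chest_hinge (a point): Middle of the lid's hinge line, on the chest's rear rim 78 mm above the worktop, 70 mm behind the chest's origin; axes as the chest. Keep clear: the end block of the microscope's boom (x 0.53 to 0.58, y over -0.14, 120 to 310 mm up) stands to the left beyond the chest, a wall to the right at y = -0.48.
- lid_edge (a point): Middle of the lid's free edge, on its outer side (top when shut, rear while standing). Lid: plate 152 mm from hinge to this edge, 178 mm wide, 6 mm thick, outer side 6 mm off the hinge line; a 26 mm flap on the free edge hangs before the front when shut and points to the drawer side while standing. Shut, the outer side is level 84 mm above the worktop.
- flux_bottle: Bystander: small upright bottle with an orange nozzle, 30 mm across, 86 mm tall, to the left of the chest. Origin at the centre of its underside.
- cell: Bystander: battery standing upright, 14 mm across, 51 mm tall, farther left of the chest. Origin at the centre of its underside.
- tape_roll: Bystander: orange roll of tape lying flat, 66 mm across, 13 mm high, left of the battery. Origin at the centre of its underside.
- side_cutter: Bystander: side cutters with red handles lying flat, 125 x 37 x 10 mm, farthest left. Origin at the centre of its underside.

How it is judged:
On the way, in this order (a step that is already met when the one before it is completed fails the run):
1. both drawers are pushed fully home while the lid still stands open (value of joint each of drawer_left, drawer_right below 0.003 m and value of joint lid above 0.7 rad), for 0.2 s.
2. the lid is pushed fully shut (value of joint lid below 0.03 rad), for 0.2 s.
At the end, for the whole second after the job is handed in: Both drawers within 3 mm of fully home, the lid within 0.03 rad of shut, the chest within 20 mm of where it stood and at rest, the four bystanders within 20 mm of where they stood, bottle and battery upright (value of joint each of drawer_left, drawer_right below 0.003 m and value of joint lid below 0.03 rad and linear speed of chest below 0.01 m/s and distance of each of chest, flux_bottle, cell, tape_roll, side_cutter from where it was at the start of the episode below 0.02 m and angle between each of flux_bottle, cell's own z axis and vertical below 0.2 rad); the robot touches nothing.
It fails at once if the lid comes down over a drawer that still stands out (value of joint lid below 0.6 rad and value of joint any of drawer_left, drawer_right above 0.012 m).
It fails at once if the lid is slammed (faster than 3 rad/s near shut) (value of joint lid below 0.3 rad and velocity of joint lid below -3 rad/s).
It fails at once if a drawer is slammed (faster than 0.5 m/s) (velocity of joint any of drawer_left, drawer_right below -0.5 m/s).
It fails at once if the chest is shoved more than 20 mm, lifted or tipped (distance of chest from where it was at the start of the episode above 0.02 m or height (world z) of chest above 0.01 m or angle between chest's own z axis and vertical above 0.08 rad).
It fails at once if a bystander is moved more than 20 mm, lifted or knocked over (distance of any of flux_bottle, cell, tape_roll, side_cutter from where it was at the start of the episode above 0.02 m or angle between any of flux_bottle, cell's own z axis and vertical above 0.3 rad).
It also fails if it takes over 48 s, if anything falls off the work surface, if the arm or the gripper's body presses on something with over 40 N, if the wrist force passes 120 N, or if a joint passes its speed limit or range.

## Working session

There is one attempt and no reset: what is moved stays moved. The work goes in short steps, Python scripts to look and compute and a tool call to move; the robot and the scene stay as the last step left them, time stands still between calls to the robot, and variables do not carry over. Pictures are saved under pics/ and viewed, at most 10 in all, crops included, and the job is handed in when it is done.

Besides the shell and the picture viewer there is one more tool, called after "Emit:" by a JSON object that holds its "api" and its "payload", one argument or row to a line. carry_out: Moves the arm, as the interface text tells. Its arguments: {"type":"object","properties":{"motion":{"type":"string"},"grip_force":{"type":"number"}},"required":["motion"]}

```bash
mkdir -p pics; ls
cat > h.py <<'E'
import numpy as np, cv2
from station import ctrl
def world(c):
    """HxWx3 world points from range image"""
    h,w=c["range_z"].shape
    u,v=np.meshgrid(np.arange(w),np.arange(h))
    p=cv2.undistortPoints(np.stack([u,v],-1).reshape(-1,1,2).astype(np.float64),np.array(c["K"]),np.array(c["dist"])).reshape(h,w,2)
    z=c["range_z"]
    P=np.stack([p[...,0]*z,-p[...,1]*z,-z],-1)
    A=np.array(c["attitude"])
    if A.shape!=(3,3):
        from scipy.spatial.transform import Rotation as R
        A=R.from_euler('xyz',A).as_matrix()
    return P@A.T+np.array(c["position"])
E
python3 - <<'E'
from h import *
print(ctrl.get_obs())
for n in("side","top"):
    c=ctrl.camera(n); print(n,c["position"],c["attitude"],c["K"],c["dist"])
    cv2.imwrite(f"pics/{n}0.png",c["pixels"][...,::-1]); np.savez(f"{n}0.npz",**c)
    P=world(c); print(P[300,320],P[200,320])
E
```

```text
pics
{'time_s': 0.0, 'qpos': array([ 1.19742059e+00,  3.00511527e-01,  1.52156995e+00,  4.64895664e-05,
        1.32070506e+00, -6.65763978e-02]), 'joint_vel': array([ 1.34876728e-03, -1.12205178e-03,  8.27617613e-05,  1.29107769e-03,
        3.83210556e-04, -1.49665545e-04]), 'tau': array([ 2.99015795e-03, -5.31788242e+01, -3.52755976e+01,  7.09837954e-02,
        2.42261623e-02, -4.22737446e-05]), 'ee_pos': array([0.16598877, 0.52408217, 0.20486887]), 'eef_rot': array([-3.14040441e+00, -1.24355278e-04,  2.83478171e+00]), 'force': array([-0.70613118,  1.10069385,  0.79459297]), 'moment': array([ 0.03940778, -0.00722681, -0.02532711]), 'grip_force': 0.0, 'grip_width': 0.0935173703285823}
side [0.3909144  0.79474177 0.65530328] [ 9.65882032e-01  8.65134248e-04 -3.03714908e+00] [[446.2611546    0.         315.70415008]
 [  0.         446.2611546  193.29239741]
 [  0.           0.           1.        ]] [-0.08312889  0.          0.          0.          0.        ]
[0.44366253 0.21865857 0.00903851] [ 0.47658077 -0.12141238 -0.00149098]
top [ 0.3532839  -0.04698752  1.06235504] [ 0.11099851  0.01600864 -1.58143291] [[455.26191874   0.         324.40785954]
 [  0.         455.26191874 202.32532741]
 [  0.           0.           1.        ]] [-0.10120183  0.          0.          0.          0.        ]
[ 0.1699025   0.00120705 -0.74589847] [ 0.47776965 -0.0208841  -0.00225063]
```

View pics/side0.png

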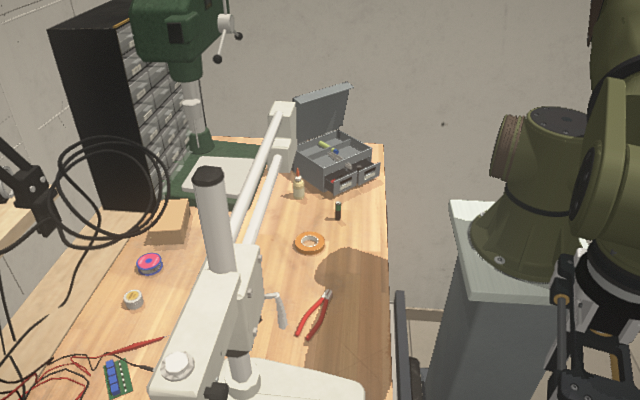

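View pics/top0.png

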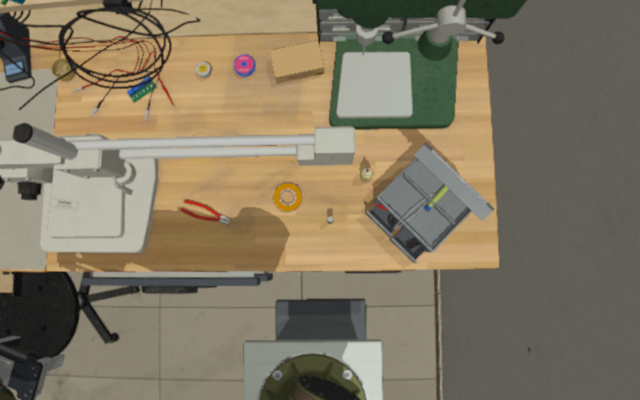

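The side view shows the chest at about (335,160), with its lid standing and both drawers out. In the top view the chest is at (425,205), drawers facing lower-left at (395,235). The bottle is at (366,173), the battery at (330,215).

Run:
```python
from h import *
for n in("top","side"):
    c=dict(np.load(n+"0.npz")); P=world(c); hsv=cv2.cvtColor(c["pixels"],cv2.COLOR_RGB2HSV)
    ok=(c["range_z"]>0)&(P[...,0]>.25)&(P[...,0]<.62)&(P[...,1]<-.12)&(P[...,1]>-.5)
    for lo,hi in((.072,.086),(.045,.062),(.03,.045),(.09,.3)):
        m=ok&(P[...,2]>lo)&(P[...,2]<hi); q=P[m]
        print(n,lo,len(q))
        if n=="top" and lo==.072 or lo==.045:
            r=cv2.minAreaRect(q[:,:2].astype(np.float32)); print(r,cv2.boxPoints(r).round(3).tolist())
    m=ok&(P[...,2]>.11)&(P[...,2]<.235)&(hsv[...,1]<70)
    q=P[m]
    mu=q.mean(0); w,v=np.linalg.eigh(np.cov((q-mu).T)); print("lid plane",mu,v[:,0],w, 'zmax',q[:,2].max(), q[np.argmax(q[:,2])])
    if n=="top":
      im=cv2.resize(c["pixels"][130:280,330:510],None,fx=4,fy=4,interpolation=cv2.INTER_CUBIC)
    else: im=cv2.resize(c["pixels"][70:220,260:420],None,fx=4,fy=4,interpolation=cv2.INTER_CUBIC)
    cv2.imwrite(f"pics/{n}0c.png",im[...,::-1])
```

```text
top 0.072 928
((0.40339475870132446, -0.34273892641067505), (0.3590606153011322, 0.36510995030403137), 13.228028297424316) [[0.18700000643730164, -0.20600000023841858], [0.27000001072883606, -0.5619999766349792], [0.6200000047683716, -0.4790000021457672], [0.5360000133514404, -0.12399999797344208]]
top 0.045 4404
((0.43512725830078125, -0.3009803295135498), (0.369320809841156, 0.3616515100002289), 0.06715849786996841) [[0.25, -0.11999999731779099], [0.25099998712539673, -0.4819999933242798], [0.6200000047683716, -0.4819999933242798], [0.6200000047683716, -0.11999999731779099]]
top 0.03 610
top 0.09 11514
lid plane [ 0.44353406 -0.43059701  0.18810727] [ 0.01661029 -0.25813901  0.96596498] [0.00095455 0.00649465 0.01114546] zmax 0.23497960844950516 [ 0.34956749 -0.47865064  0.23497961]
side 0.072 850
side 0.045 1625
((0.41980618238449097, -0.31123629212379456), (0.4333750307559967, 0.22196416556835175), 72.83038330078125) [[0.25, -0.4860000014305115], [0.4620000123977661, -0.5509999990463257], [0.5899999737739563, -0.13699999451637268], [0.3779999911785126, -0.07100000232458115]]
side 0.03 833
side 0.09 9680
lid plane [ 0.44469422 -0.42031775  0.17956862] [-0.03787126  0.02000684  0.99908233] [0.00124203 0.00569392 0.01231401] zmax 0.2349915563870142 [ 0.56476857 -0.47635439  0.23499156]
```

View pics/top0c.png

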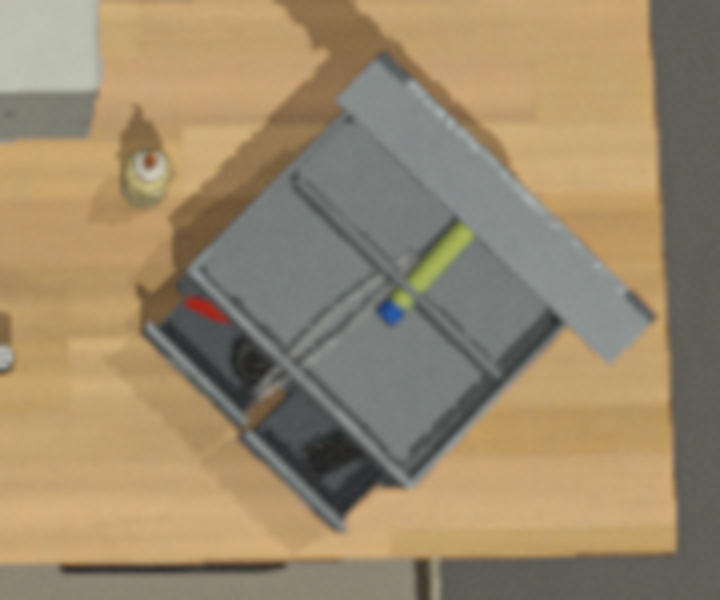

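View pics/side0c.png

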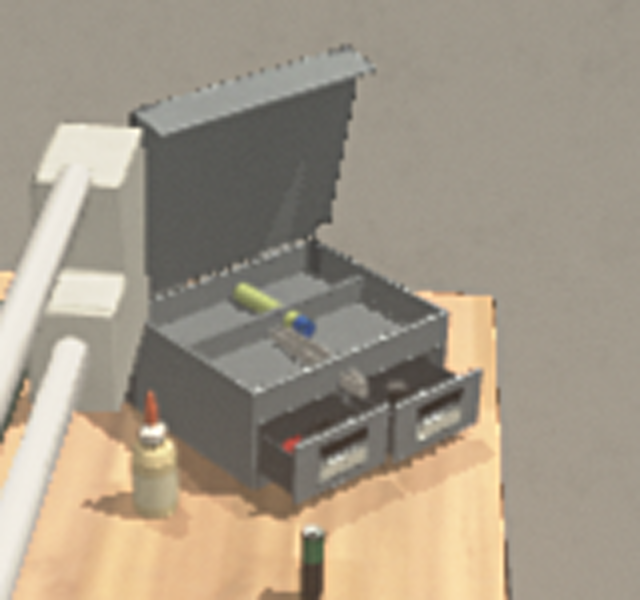

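The top crop shows the front rim corners at (190,272) and (408,484). Drawer front edges run (148,330)-(243,432) and (247,437)-(340,530), and the lid flap runs (380,55)-(655,318). The side crop shows front rim corners at (253,392) and (445,315), lid top edge (133,117)-(345,48).

```bash
cat >> h.py <<'E'
from scipy.spatial.transform import Rotation as R
def ray(c,uv,z):
    p=cv2.undistortPoints(np.array([[uv]],float),np.array(c["K"]),np.array(c["dist"])).ravel()
    d=R.from_euler('xyz',c["attitude"]).as_matrix()@np.array([p[0],-p[1],-1]); o=np.array(c["position"])
    return o+d*(z-o[2])/d[2]
E
python3 - <<'E'
from h import *
t=dict(np.load("top0.npz")); s=dict(np.load("side0.npz")); Pt=world(t);Ps=world(s)
T=lambda x,y:(330+x/4-.375,130+y/4-.375)
S=lambda x,y:(260+x/4-.375,70+y/4-.375)
def show(n,c,uv,z,P):
    u,v=np.round(uv).astype(int); print(n,ray(c,uv,z).round(4),"depth:",np.median(P[v-1:v+2,u-1:u+2].reshape(-1,3),0).round(3))
for n,p,z in(("rimFL",(190,272),.078),("rimFR",(408,484),.078),("rimBL",(350,118),.078),("dL_l",(148,330),.054),("dL_r",(241,432),.054),("dR_l",(247,437),.054),("dR_r",(340,530),.054),("flap_mid",(497,210),.22),("flap_ul",(370,80),.22),("flap_r",(630,330),.22),("bottle",(148,160),.086),("cell",(3,357),.051)): show(n,t,T(*p),z,Pt)
for n,p,z in(("rimFL",(253,392),.078),("rimFR",(445,315),.078),("dL_l",(296,450),.054),("dR_r",(478,374),.054),("lidTL",(133,120),.22),("lidTR",(345,50),.22),("flapmid",(255,95),.22),("lidmid",(250,180),.15),("lidlow",(240,240),.1),("cell",(313,530),.051)): show("s "+n,s,S(*p),z,Ps)
E
```

```text
rimFL [ 0.472  -0.1473  0.078 ] depth: [ 0.472 -0.148  0.076]
rimFR [ 0.3555 -0.2626  0.078 ] depth: [ 0.355 -0.265  0.072]
rimBL [ 0.5564 -0.2377  0.078 ] depth: [ 0.558 -0.238  0.071]
dL_l [ 0.4428 -0.1256  0.054 ] depth: [ 0.443 -0.127  0.05 ]
dL_r [ 0.3855 -0.1759  0.054 ] depth: [ 0.386 -0.181  0.001]
dR_l [ 0.3827 -0.1792  0.054 ] depth: [ 0.383 -0.181  0.046]
dR_r [ 0.3309 -0.2293  0.054 ] depth: [ 0.331 -0.232  0.05 ]
flap_mid [ 0.4825 -0.2781  0.22  ] depth: [ 0.482 -0.277  0.225]
flap_ul [ 0.5453 -0.2204  0.22  ] depth: [ 0.544 -0.219  0.225]
flap_r [ 0.4251 -0.3389  0.22  ] depth: [ 0.425 -0.337  0.225]
bottle [ 0.5327 -0.1251  0.086 ] depth: [ 0.533 -0.126  0.077]
cell [ 0.4289 -0.0449  0.051 ] depth: [ 0.429 -0.044  0.051]
s rimFL [ 0.4724 -0.1489  0.078 ] depth: [ 0.472 -0.149  0.077]
s rimFR [ 0.354  -0.2604  0.078 ] depth: [ 0.354 -0.268  0.076]
s dL_l [ 0.4433 -0.1227  0.054 ] depth: [ 0.442 -0.128  0.051]
s dR_r [ 0.3307 -0.2262  0.054 ] depth: [ 0.331 -0.231  0.051]
s lidTL [ 0.5557 -0.2314  0.22  ] depth: [ 0.554 -0.225  0.222]
s lidTR [ 0.4309 -0.3656  0.22  ] depth: [ 0.43  -0.342  0.229]
s flapmid [ 0.4842 -0.2795  0.22  ] depth: [ 0.484 -0.27   0.225]
s lidmid [ 0.4891 -0.3028  0.15  ] depth: [ 0.49  -0.307  0.147]
s lidlow [ 0.4966 -0.3128  0.1   ] depth: [ 0.496 -0.316  0.097]
s cell [ 0.4278 -0.044   0.051 ] depth: [ 0.428 -0.046  0.05 ]
```

Emit:
{"api": "carry_out", "payload": {
  "motion": "0.011 -0.031 0 0 0 -2.35 60;0.011 -0.031 0 0 0 -2.35 60;0.011 -0.031 0 0 0 -2.35 60;0.011 -0.031 0 0 0 -2.35 60;0.011 -0.031 0 0 0 -2.35 60;0.011 -0.031 0 0 0 -2.35 60;0.011 -0.031 0 0 0 -2.35 60;0.011 -0.031 0 0 0 -2.35 60;0.011 -0.031 0 0 0 -2.35 60;0.011 -0.031 0 0 0 -2.35 60;0.011 -0.031 0 0 0 -2.35 60;0.011 -0.031 0 0 0 -2.35 60;0.008 -0.035 0 0 0 0 60;0.008 -0.035 0 0 0 0 60;0.008 -0.035 0 0 0 0 60;0.008 -0.035 0 0 0 0 60;0.008 -0.035 0 0 0 0 60;0.008 -0.035 0 0 0 0 60;0.008 -0.035 0 0 0 0 60;0 0 0 0 0 0 60"
}}

```text
time_s: 1.77
ee_pos: [0.3545, -0.097, 0.2052]
eef_rot: [-3.141, 0.0, 2.338]
force: [0.6, -0.5, -0.2]
grip_width: 0.0717
grip_force: 0.0
```

Emit:
{"api": "carry_out", "payload": {
  "motion": "0.007 -0.03 0 0 0 0 60;0.007 -0.031 0 0 0 0 60;0 0 -0.03 0 0 0 60;0 0 -0.03 0 0 0 60;0 0 -0.03 0 0 0 60;0 0 -0.03 0 0 0 60;0 0 -0.025 0 0 0 60;0 0 -0.015 0 0 0 60;0 0 -0.015 0 0 0 60;0 0 0 0 0 0 60;0 0 0 0 0 0 60"
}}

```text
time_s: 2.68
ee_pos: [0.3678, -0.1532, 0.0303]
eef_rot: [-3.141, -0.002, 2.343]
force: [-0.2, -0.1, 0.2]
grip_width: 0.0718
grip_force: 0.0
```

```bash
cat > look.py <<'E'
import sys
from h import *
n=sys.argv[1]
a=ctrl.camera("top")["pixels"][130:280,330:480]; b=ctrl.camera("side")["pixels"][70:220,260:410]
cv2.imwrite(f"pics/{n}.png",cv2.resize(np.hstack([a,b]),(800,400),interpolation=cv2.INTER_CUBIC)[...,::-1])
o=ctrl.get_obs(); print(o["time_s"],o["ee_pos"],o["force"],o["moment"])
E
python3 look.py l1
```

```text
2.7833 [ 0.36855192 -0.15372361  0.03132018] [ 0.00865247  0.6257051  -1.1575922 ] [ 0.00379676 -0.04225048  0.01455113]
```

View pics/l1.png

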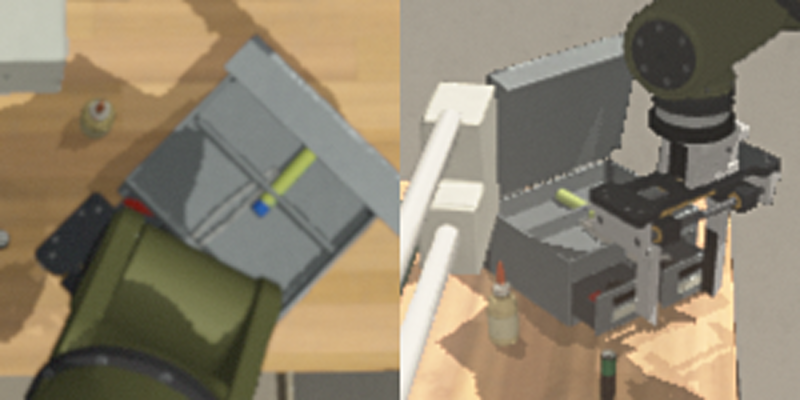

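The fingers stand in front of both drawer faces, one per drawer (side view, fingertips at about (645,310) and (715,290)). The drawers are untouched.

Emit:
{"api": "carry_out", "payload": {
  "motion": "0.0028 -0.0029 0 0 0 0 60;0.0028 -0.0029 0 0 0 0 60;0.0028 -0.0029 0 0 0 0 60;0.0028 -0.0029 0 0 0 0 60;0.0028 -0.0029 0 0 0 0 60;0.0028 -0.0029 0 0 0 0 60;0.0028 -0.0029 0 0 0 0 60;0.0028 -0.0029 0 0 0 0 60"
}}

```text
time_s: 3.45
ee_pos: [0.3906, -0.177, 0.0304]
eef_rot: [-3.142, -0.001, 2.343]
force: [-0.8, 2.9, 2.6]
grip_width: 0.072
grip_force: 1.7
```

Emit:
{"api": "carry_out", "payload": {
  "motion": "0.0028 -0.0029 0 0 0 0 60;0.0028 -0.0029 0 0 0 0 60;0.0028 -0.0029 0 0 0 0 60;0 0 0 0 0 0 60"
}}

```text
time_s: 3.78
ee_pos: [0.3994, -0.1862, 0.0304]
eef_rot: [-3.142, 0.001, 2.343]
force: [-0.1, -0.5, 0.3]
grip_width: 0.0721
grip_force: 0.0
```

Emit:
{"api": "carry_out", "payload": {
  "motion": "0.0014 -0.0014 0 0 0 0 60;0.0014 -0.0014 0 0 0 0 60;0.0014 -0.0014 0 0 0 0 60;0.0014 -0.0014 0 0 0 0 60"
}}

```text
time_s: 4.12
ee_pos: [0.4044, -0.1913, 0.0303]
eef_rot: [-3.141, -0.0, 2.343]
force: [-3.2, 1.5, 0.4]
grip_width: 0.0719
grip_force: 1.6
```

Emit:
{"api": "carry_out", "payload": {
  "motion": "0.0007 -0.0007 0 0 0 0 60;0.0007 -0.0007 0 0 0 0 60"
}}

```text
time_s: 4.28
ee_pos: [0.4058, -0.1927, 0.0303]
eef_rot: [-3.141, -0.0, 2.343]
force: [-4.1, 1.1, 0.0]
grip_width: 0.0721
grip_force: 1.5
```

Emit:
{"api": "carry_out", "payload": {
  "motion": "0.0007 -0.0007 0 0 0 0 60;0.0007 -0.0007 0 0 0 0 60"
}}

```text
time_s: 4.45
ee_pos: [0.4072, -0.1941, 0.0304]
eef_rot: [-3.141, -0.0, 2.343]
force: [-3.2, 0.2, -0.6]
grip_width: 0.0719
grip_force: 1.5
```

Emit:
{"api": "carry_out", "payload": {
  "motion": "0.0007 -0.0007 0 0 0 0 60;0.0007 -0.0007 0 0 0 0 60"
}}

```text
time_s: 4.62
ee_pos: [0.4079, -0.1947, 0.0303]
eef_rot: [-3.141, -0.003, 2.343]
force: [-15.0, 10.5, 12.8]
grip_width: 0.0719
grip_force: 8.7
```

Emit:
{"api": "carry_out", "payload": {
  "motion": "0.0007 -0.0007 0 0 0 0 60"
}}

```text
time_s: 4.7
ee_pos: [0.4079, -0.1948, 0.0303]
eef_rot: [-3.141, -0.005, 2.343]
force: [-20.9, 15.9, 21.0]
grip_width: 0.0717
grip_force: 13.0
```

Emit:
{"api": "carry_out", "payload": {
  "motion": "0.0007 -0.0007 0 0 0 0 60"
}}

```text
time_s: 4.78
ee_pos: [0.4079, -0.1948, 0.0303]
eef_rot: [-3.14, -0.007, 2.343]
force: [-26.1, 21.6, 28.2]
grip_width: 0.0718
grip_force: 17.1
```

```bash
python3 -c "
from station import ctrl
o=ctrl.get_obs();print(o['force'],o['moment'],o['eef_rot'],o['ee_pos'])"
```

```text
[-26.05302296  21.6362793   28.17774425] [4.26960777 4.04848291 0.59668196] [-3.14044561 -0.00731805  2.3434305 ] [ 0.40792681 -0.19481945  0.0302818 ]
```

Emit:
{"api": "carry_out", "payload": {
  "motion": "-0.0028 0.0029 0 0 0 0 60;-0.0028 0.0029 0 0 0 0 60;-0.005 0.005 0 0 0 0 60;-0.01 0.01 0 0 0 0 60;-0.01 0.01 0 0 0 0 60;0 0 0 0 0 0 60"
}}

```text
time_s: 5.28
ee_pos: [0.3782, -0.1647, 0.0303]
eef_rot: [-3.142, -0.001, 2.343]
force: [-0.8, -0.2, 0.4]
grip_width: 0.0719
grip_force: 0.0
```

Emit:
{"api": "carry_out", "payload": {
  "motion": "0 0 0.03 0 0 0 60;0 0 0.04 0 0 0 60;0 0 0.04 0 0 0 60;-0.02 0.02 0.03 0 0 0 100;-0.03 0.03 0.03 0 0 0 160;-0.03 0.03 0.03 0 0 0 255;0 0 0.03 0 0 0 255;0 0 0 0 0 0 255;0 0 0 0 0 0 255"
}}

```text
time_s: 6.03
ee_pos: [0.3122, -0.0982, 0.2499]
eef_rot: [3.14, 0.004, 2.343]
force: [0.1, -0.3, -1.1]
grip_width: 0.0355
grip_force: 0.0
```

```bash
python3 look.py l2
```

```text
6.1333 [ 0.31153215 -0.09807692  0.24783048] [-0.36296722 -0.46162907 -0.02936163] [-0.04835397 -0.028739   -0.04819379]
```

View pics/l2.png

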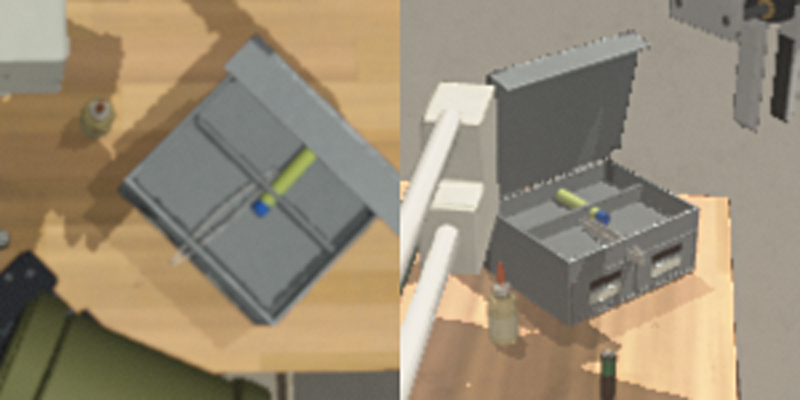

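Both drawer fronts now look flush in the side view (at about (605,290) and (665,258)). The force and moment show both drawers against their stops. The chest has not moved visibly and the lid still stands. Next I go over the lid and down behind it.

Emit:
{"api": "carry_out", "payload": {
  "motion": "0 0 0.03 0 0 0 255;0 0 0.03 0 0 0 255;0.0228 -0.0235 0 0 0 0 255;0.0228 -0.0235 0 0 0 0 255;0.0228 -0.0235 0 0 0 0 255;0.0228 -0.0235 0 0 0 0 255;0.0228 -0.0235 0 0 0 0 255;0.0228 -0.0235 0 0 0 0 255;0.0228 -0.0235 0 0 0 0 255;0.0228 -0.0235 0 0 0 0 255;0.0228 -0.0235 0 0 0 0 255;0.0228 -0.0235 0 0 0 0 255;0 0 0 0 0 0 255;0 0 0 0 0 0 255"
}}

```text
time_s: 7.3
ee_pos: [0.5397, -0.3339, 0.3045]
eef_rot: [-3.141, -0.005, 2.342]
force: [0.7, 0.1, 0.3]
grip_width: 0.0005
grip_force: 0.0
```

```bash
python3 look.py l3
```

```text
7.4 [ 0.53909181 -0.33270525  0.30727792] [ 0.66552928 -0.42457011  0.05906311] [-0.04751269 -0.02326901  0.02476811]
```

View pics/l3.png

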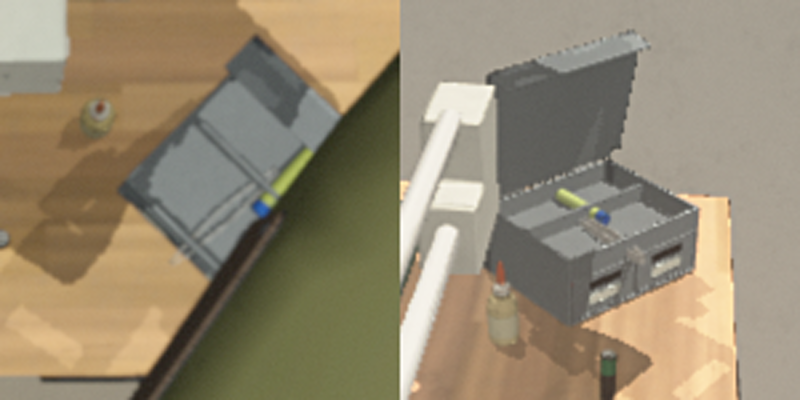

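The chest and lid are unchanged; the arm passed over without contact. I lower the fingers behind the lid.

Emit:
{"api": "carry_out", "payload": {
  "motion": "0 0 -0.028 0 0 0 255;0 0 -0.028 0 0 0 255;0 0 -0.028 0 0 0 255;0 0 -0.026 0 0 0 255;0 0 0 0 0 0 255;0 0 0 0 0 0 255"
}}

```text
time_s: 7.9
ee_pos: [0.5389, -0.3323, 0.199]
eef_rot: [-3.141, -0.001, 2.343]
force: [1.0, -0.3, 0.8]
grip_width: 0.0005
grip_force: 0.0
```

Emit:
{"api": "carry_out", "payload": {
  "motion": "-0.0035 0.0035 0 0 0 0 255;-0.0035 0.0035 0 0 0 0 255;-0.0035 0.0035 0 0 0 0 255;-0.0035 0.0035 0 0 0 0 255;-0.0035 0.0035 0 0 0 0 255"
}}

```text
time_s: 8.32
ee_pos: [0.5216, -0.315, 0.1993]
eef_rot: [3.141, 0.001, 2.343]
force: [-0.4, 0.2, -0.5]
grip_width: 0.0006
grip_force: 0.0
```

Emit:
{"api": "carry_out", "payload": {
  "motion": "-0.0035 0.0035 0 0 0 0 255;-0.0035 0.0035 0 0 0 0 255;-0.0035 0.0035 0 0 0 0 255"
}}

```text
time_s: 8.57
ee_pos: [0.511, -0.3045, 0.1986]
eef_rot: [3.142, 0.0, 2.343]
force: [-0.1, 0.1, -0.0]
grip_width: 0.0006
grip_force: 0.0
```

Emit:
{"api": "carry_out", "payload": {
  "motion": "-0.0035 0.0035 0 0 0 0 255;-0.0035 0.0035 0 0 0 0 255;-0.0035 0.0035 0 0 0 0 255"
}}

```text
time_s: 8.82
ee_pos: [0.5007, -0.2942, 0.1985]
eef_rot: [3.142, 0.001, 2.343]
force: [2.2, -1.8, -1.5]
grip_width: 0.0005
grip_force: 1.2
```

Emit:
{"api": "carry_out", "payload": {
  "motion": "-0.0083 0.0085 -0.003 0 0 0 255;-0.0081 0.0083 -0.0042 0 0 0 255;-0.0077 0.008 -0.0052 0 0 0 255;-0.0072 0.0075 -0.0064 0 0 0 255"
}}

```text
time_s: 9.15
ee_pos: [0.4692, -0.2618, 0.1799]
eef_rot: [-3.142, 0.001, 2.343]
force: [0.8, -2.0, 0.9]
grip_width: 0.0006
grip_force: 0.9
```

Emit:
{"api": "carry_out", "payload": {
  "motion": "-0.0069 0.0071 -0.0075 0 0 0 255;-0.0063 0.0065 -0.0083 0 0 0 255;-0.0056 0.0058 -0.0092 0 0 0 255"
}}

```text
time_s: 9.4
ee_pos: [0.4503, -0.2424, 0.1549]
eef_rot: [-3.142, 0.001, 2.343]
force: [-0.1, -3.0, 1.4]
grip_width: 0.0007
grip_force: 0.8
```

Emit:
{"api": "carry_out", "payload": {
  "motion": "-0.005 0.0052 -0.01 0 0 0 255;-0.0043 0.0044 -0.0106 0 0 0 255;0 0 0 0 0 0 255"
}}

```text
time_s: 9.65
ee_pos: [0.4402, -0.232, 0.1327]
eef_rot: [-3.141, -0.003, 2.343]
force: [-0.2, 0.5, -1.2]
grip_width: 0.0009
grip_force: 0.0
```

Emit:
{"api": "carry_out", "payload": {
  "motion": "-0.002 0.002 -0.006 0 0 0 255;-0.002 0.002 -0.006 0 0 0 255;-0.002 0.002 -0.006 0 0 0 255;-0.001 0.001 -0.006 0 0 0 255;-0.001 0.001 -0.006 0 0 0 255;0 0 -0.006 0 0 0 255;0 0 -0.005 0 0 0 255"
}}

```text
time_s: 10.23
ee_pos: [0.4333, -0.2249, 0.0924]
eef_rot: [-3.141, -0.001, 2.343]
force: [-1.3, 0.1, 1.3]
grip_width: 0.0002
grip_force: 0.6
```

Emit:
{"api": "carry_out", "payload": {
  "motion": "0 0 -0.002 0 0 0 255;0 0 -0.002 0 0 0 255;0 0 -0.001 0 0 0 255"
}}

```text
time_s: 10.48
ee_pos: [0.4335, -0.2251, 0.0879]
eef_rot: [-3.141, -0.0, 2.343]
force: [0.0, 0.7, 0.9]
grip_width: 0.0005
grip_force: 0.6
```

Emit:
{"api": "carry_out", "payload": {
  "motion": "0 0 -0.001 0 0 0 255;0 0 -0.001 0 0 0 255"
}}

```text
time_s: 10.65
ee_pos: [0.4336, -0.2252, 0.0863]
eef_rot: [3.142, 0.0, 2.343]
force: [-0.8, 1.1, 1.1]
grip_width: 0.0005
grip_force: 0.6
```

Emit:
{"api": "carry_out", "payload": {
  "motion": "0 0 -0.001 0 0 0 255;0 0 -0.001 0 0 0 255"
}}

```text
time_s: 10.82
ee_pos: [0.4335, -0.2251, 0.0842]
eef_rot: [3.142, 0.0, 2.343]
force: [-0.9, 1.0, 6.4]
grip_width: 0.0004
grip_force: 3.6
```

Emit:
{"api": "carry_out", "payload": {
  "motion": "0 0 -0.001 0 0 0 255;0 0 0 0 0 0 255"
}}

```text
time_s: 10.98
ee_pos: [0.4336, -0.2251, 0.0841]
eef_rot: [3.142, 0.0, 2.343]
force: [-5.4, 2.4, 13.8]
grip_width: 0.0004
grip_force: 6.7
```

Emit:
{"api": "carry_out", "payload": {
  "motion": "0 0 -0.0005 0 0 0 255;0 0 0 0 0 0 255"
}}

```text
time_s: 11.15
ee_pos: [0.4337, -0.2252, 0.084]
eef_rot: [3.141, 0.001, 2.343]
force: [-8.4, 4.3, 19.2]
grip_width: 0.0007
grip_force: 9.7
```

Hard stop at z = 0.084, which is the shut height. I retreat and check.

Emit:
{"api": "carry_out", "payload": {
  "motion": "0 0 0.002 0 0 0 255;0 0 0.01 0 0 0 255;0 0 0.03 0 0 0 255;0 0 0.03 0 0 0 255;0 0 0.03 0 0 0 255;-0.02 0.02 0.03 0 0 0 255;-0.025 0.025 0.02 0 0 0 255;-0.025 0.025 0 0 0 0 255;-0.025 0.025 0 0 0 0 255;-0.025 0.03 0 0 0 0 255;0 0.035 0 0 0 0 255;0 0.035 0 0 0 0 255;0 0.035 0 0 0 0 255;0 0.035 0 0 0 0 255;0 0 0 0 0 0 255;0 0 0 0 0 0 255"
}}

```text
time_s: 12.48
ee_pos: [0.3133, 0.0412, 0.2351]
eef_rot: [3.141, 0.001, 2.347]
force: [-0.3, -1.1, 0.1]
grip_width: 0.0006
grip_force: 0.0
```

```bash
python3 look.py l4
python3 - <<'E'
from h import *
t=ctrl.camera("top");P=world(t)
q=P[(P[...,0]>.3)&(P[...,0]<.62)&(P[...,1]<-.13)&(P[...,1]>-.42)&(P[...,2]>.076)&(P[...,2]<.13)]
xc=(q[:,:2]-[.4623,-.2547])@[.697,-.717]; m=(xc>-.075)&(xc<.065)
A=np.c_[xc[m],np.ones(m.sum())]; print("slope,z0",np.linalg.lstsq(A,q[m,2],rcond=None)[0],m.sum(), xc.min(),xc.max())
E
```

```text
12.5833 [0.31355131 0.03939773 0.23491377] [ 0.12177144 -0.4478045  -0.17989951] [-0.04600364  0.0007967   0.02757687]
slope,z0 [0.00100994 0.08406269] 5209 -0.08409293864282717 0.07636650380932551
```

View pics/l4.png

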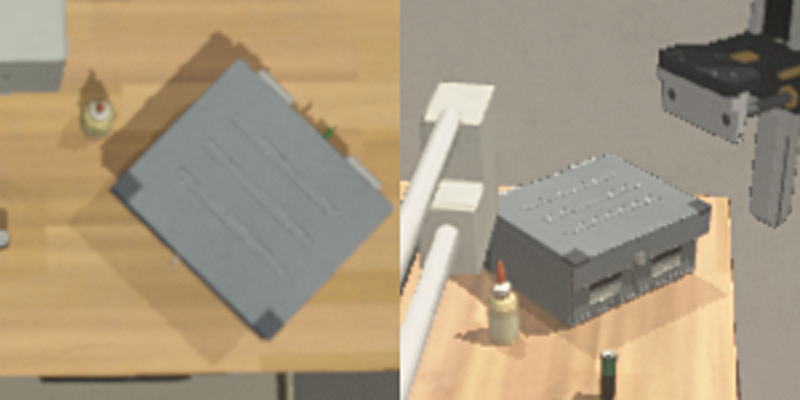

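The lid lies flat (slope 0.001, outer side at z = 0.084). The chest, bottle and battery have not moved and the drawers are flush.

```bash
python3 -c "
from station import ctrl
print(ctrl.hand_in())"
```

```text
the job is handed in; nothing more can be done
None
```

I pushed both drawers home, then pushed the lid over and down until it lay shut, and handed the job in at about 12.6 s; the hand-in gave no verdict, but the final images show the lid level, the drawers flush, and the chest, bottle and battery in place (I did not re-check the tape and cutters, which the arm did not go near).

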